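# Close the brake pad gap to the gauge mark

### The job

On the brake-pad setting stand, roll the knurled wheel under a fingertip, its top going away from you, stroke after stroke, until the brass pointer on the sliding pad shoe stands over the dark groove of the gauge block, and leave it there without having run far past the groove. Turn the wheel only by rubbing on its rim: do not pinch it between its two sides, do not push the shoe or the gauge block directly, and leave the loose parts beside the stand where they are.

Things in the scene. Friction and masses are not known exactly. Their poses are not given: they have to be found in the camera images.
- stand: pad setting stand fixed to the bench: dark base plate 100 (x) x 230 (y) x 12 mm. Origin: centre of its underside, on the bench. x points away from the robot at yaw 0; y runs along the plate from the wheel housing (y = -70 mm) past the sliding shoe to the fixed upright rotor plate (near face y = +57 mm, top 62 mm above the bench). A gauge rail runs along the front edge (x = -38 mm)
- wheel_top (a point): the highest point of the wheel, mid-width, fixed in the stand at x = 0, y = -70, z = 68 mm. The wheel sticks 18 mm out of its housing, a grey box 72 (x) x 46 (y) mm with a flat top 50 mm above the bench
- wheel: steel knurled wheel, radius 26 mm, 22 mm wide (24 over its side discs wheel_c1, left, and wheel_c2, right), axis along the stand's y. Origin at its centre, 42 mm above the bench. It takes 1 to 1.5 N at the rim to turn, so a fingertip resting on its top with 5 to 20 N and drawn straight across turns it without slipping. No slack; it stays where it is left. It starts at its open end stop
- shoe: dark steel sliding shoe, 48 (x) x 16 (y) x 36 mm, top 51 mm above the bench (screw heads to 53), black pad on its +y face, brass pointer in front. Origin at bench height under its centre; it starts at y = 0 of the stand and slides up to 40 mm to +y: 5 mm for each rad (26 mm of rim) that the wheel's top is rolled toward the stand's +x; rolling the other way moves it back
- pointer_tip (a point): tip of the brass pointer (4 mm wide) that reaches 16 mm from the shoe toward the robot over the gauge block; x = -40, z = 30.5 mm in the stand
- gauge: the gauge block, aluminium, 22 (x) x 26 (y) x 12 mm, clamped on the rail at a place that differs from run to run (16 to 32 mm to +y of the shoe's start). Top 28 mm above the bench, with a dark groove 6 mm wide, along x, across its middle
- mark (a point): middle of the groove on the gauge block's top; its axes are those of the stand. The pointer is on the mark when both have the same y in the stand
- caliper: a black disc brake caliper, 30x55x36 mm, loose, standing behind the stand. Origin under its centre, on the bench. To be left alone
- spacer: a small red pad spacer, 16x39x9 mm, loose, lying in front of the stand's left half. Origin under its centre, on the bench. To be left alone
- tape: a roll of black tape, 68 mm across, 18 mm high, loose, left of the stand. Origin under its centre, on the bench. To be left alone
- cup: a black bottom-bracket cup, 47 mm across, 24 mm high, loose, behind the stand's left end. Origin under its centre, on the bench. To be left alone

How it is judged:
By the outcome, as a careful person would: the job done as asked, in the order asked, and still so for the second after the job is handed in, with the robot touching nothing.
It also fails if it takes over 64 s, if anything falls off the work surface, if the arm or the gripper's body presses on something with over 40 N, if the wrist force passes 120 N, or if a joint passes its speed limit or range.

### The arm

A 7-joint arm with a two-finger parallel gripper is mounted at the origin on a cart in front of the work surface, level with it; the furniture and walls round the work are solid. World frame = base frame: x ahead of the robot, y to its left, z up, the work surface at z = 0. Lengths are in mm, angles in rad, forces in N, time in s.
With the tool pointing down it reaches from about 425 to 875 mm from the base axis. Payload 8.4 kg.
Tool frame: the origin (TCP) lies between the finger pads; the fingertips stand 22 mm ahead of it and the grasp point (between the pads) lies 3 mm ahead of it; z points along the fingers, y is the direction in which the jaws open and shut (so a half turn about z gives the same grasp; the last joint's range is limited). The gripper opens to 85 mm and grips with 20 to 120 N. Pads are 22 mm wide; open, the fingers measure 114 mm over their backs; the gripper's body (76 mm by 85 mm) begins 54 mm behind the grasp point. The pads swing forward as they close: fully open they stand 13 mm farther back than shut.
Start: joints at [1.25, 0.333, 0.04, 1.465, -0.013, 1.343, -0.059], TCP at [142.97, -634.054, 253.308] pointing down, gripper open.
Joint ranges: [-2.58, 2.58], [-0.38, 2.09], [-1.3, 1.39], [0.25, 2.4], [-1.5, 4.64], [0.08, 2.09], [-2.65, 2.65]. Speed limits (rad/s): [2.22, 2.22, 2.79, 2.79, 3.14, 3.14, 3.14].

### API

Orientations are given as a rotation vector (axis times angle).
In Python, from cell import monitor, vision, job, models gives the robot as it stands.
- The arm moves only by the shell command python3 -m pendant 'ROWS' [FORCE]. ROWS is text: rows parted by semicolons, each of 7 numbers parted by spaces: the finger opening in m, from 0 to 0.0854, then the shift along the tool's x, y, z in m, then the turn, a rotation vector about the tool's x, y, z in rad. A call has 1 to 20 rows; each row shifts and turns the commanded pose from where the row before left it, along the tool's axes as they then stand; what a row does not reach is not made up. A row lasts 1/12 s, in which the tool goes at most 41.7 mm and 7.16 degrees, less where a joint would pass 70% of its speed; a pose out of reach is approached as far as the arm can. A call is refused whole if a number of a shift passes 0.0417 or a number of a turn 0.125, either way. A call with a gripper value outside its range is refused whole. The fingers move at their own pace and stop on an object; FORCE is the grip in N (left out, the last holds). Time passes only in rows, so rows that do not move let the fingers close. It gives the time, the measured TCP pose, the force and the opening at its end, in the units of the state.
- monitor.get_state(): the state, without advancing time (a new reading comes with each control period).
- vision.read_camera(name): name is "side" or "top" or "wrist"; returns a dict with "image" (384x512x3 uint8, red, green, blue), "fx", "fy", "cx", "cy" (pixels), "extrinsics" (4x4, takes a point from world to camera coordinates). Camera axes: x right, y down, z forward; pixel columns grow to the right and rows downward; lengths in mm; the calibration is good to about 2 mm. A picture is of the moment at which its call begins. There is no depth.
- job.job_done(): hands the job in, once; it reports no verdict.
Trained networks look in a picture, given as the dict that the camera call returned (one of the last four; its "shot" number tells which), for a name from the list of things; names that differ only in an ending like _2 or _b are one class to them, and where a whole thing is asked for, a point or a joint stands for the part that bears it (a point fixed in the world has none). Each returns a list of dicts, best first, with "p" (0 to 1); they miss things now and then, are a little off and sometimes report something else, mostly with a low value. They report only what shows in the picture. A call takes as long as a camera call.
- models.look_for(query, picture): "rect" ([left, top, right, bottom] as shares, 0 to 1, of the picture: columns of its width, rows of its height, round what is visible of it).
The state is a dict: "clock": time; "joint_pos": joint angles; "qvel": joint speeds; "joint_efforts": joint torques, N m; "tool_pos": TCP position; "ee_rot": TCP orientation; "ft_force": force on the tool from outside, world axes, zero at the start; "torque": the same for the moment, N m; "width": finger opening in mm.
Only numpy, scipy, OpenCV 4.12 (cv2) and the standard library are available. Lean on these libraries where they do the work, as an engineer would, in place of code of your own. Each camera call takes 0.05 s, during which the arm holds its last target. There are 200 camera calls.

## Working session

There is one attempt and no reset: what is moved stays moved. The work goes in short steps, Python scripts to look and compute and a shell command to move; the robot and the scene stay as the last step left them, time stands still between calls to the robot, and variables do not carry over. Pictures are saved under pics/ and viewed, about 8 in all and at most 12, crops included, and the job is handed in when it is done.

```bash
mkdir -p pics; ls
cat > h.py <<'E'
import numpy as np, cv2
from cell import monitor, vision, job, models
def snap(n,f):
    c=vision.read_camera(n); cv2.imwrite('pics/'+f,c['image'][:,:,::-1]); return c
def proj(c,p):
    E=np.array(c['extrinsics']); q=E[:3,:3]@np.array(p,float)+E[:3,3]
    return np.array([c['fx']*q[0]/q[2]+c['cx'],c['fy']*q[1]/q[2]+c['cy']])
def ray(c,u,v,z):
    E=np.array(c['extrinsics']);R=E[:3,:3];o=-R.T@E[:3,3]
    d=R.T@np.array([(u-c['cx'])/c['fx'],(v-c['cy'])/c['fy'],1]); return o+d*(z-o[2])/d[2]
E
python3 - <<'E'
from h import *
ims=[]
for n in ['top','side']:
    c=snap(n,n+'0.png'); E=np.array(c['extrinsics']); print(n,c['fx'],(-E[:3,:3].T@E[:3,3]).round(),E[2,:3].round(2))
    for q,z in [('wheel_top',68),('shoe',51),('pointer_tip',30.5),('mark',28),('gauge',28),('stand',12),('wheel',68)]:
        for r in models.look_for(q,c)[:2]:
            l,t,R,b=np.array(r['rect'])*[512,384,512,384]
            print(q,round(r['p'],2),[round(x) for x in (l,t,R,b)],ray(c,(l+R)/2,(t+b)/2,z).round(1))
s=monitor.get_state();print(s)
E
python3 -c "
import cv2,numpy as np
a=cv2.imread('pics/top0.png');b=cv2.imread('pics/side0.png')
cv2.imwrite('pics/both.png',cv2.resize(np.vstack([a,b]),(512,768))[:, :] if 0 else np.hstack([cv2.resize(a,(400,300)),cv2.resize(b,(400,300))]))"
```

```text
pics
top 346.60242169046944 [405. 140. 926.] [ 0.17 -0.03 -0.98]
wheel_top 0.76 [202, 180, 293, 241] [516.1 132.2  68. ]
shoe 0.59 [239, 199, 253, 218] [524.5 135.9  51. ]
pointer_tip 0.45 [239, 199, 250, 222] [521.4 140.8  30.5]
mark 0.5 [238, 220, 250, 231] [483.9 142.2  28. ]
stand 0.59 [197, 183, 291, 242] [518.1 142.   12. ]
wheel 0.59 [265, 190, 281, 207] [545.1  66.7  68. ]
side 470.4442700486996 [ 289. -464.  614.] [ 0.33  0.68 -0.65]
wheel_top 0.78 [177, 167, 298, 258] [507.7  67.3  68. ]
shoe 0.66 [221, 190, 243, 214] [517.3 113.9  51. ]
pointer_tip 0.92 [217, 186, 245, 215] [525.2 138.7  30.5]
gauge 0.52 [205, 201, 217, 217] [484.8 135.9  28. ]
stand 0.61 [176, 166, 296, 258] [528.2 124.4  12. ]
wheel 0.75 [249, 195, 274, 218] [550.3  62.5  68. ]
{'clock': 0.8, 'joint_pos': array([ 1.24977026,  0.33317553,  0.03989744,  1.46540562, -0.01337861,
        1.34329435, -0.05850202]), 'qvel': array([-3.95406328e-04,  6.79106441e-05, -6.15210232e-04, -2.79443774e-04,
        1.99126185e-04, -2.21867209e-04,  2.63441559e-03]), 'joint_efforts': array([-1.06425166e-03, -6.58243561e+01,  1.36246551e+00, -4.05797374e+01,
        1.66350935e-02,  2.93637015e-03,  1.20021678e-06]), 'tool_pos': array([ 142.98363485, -634.05079669,  253.32093698]), 'ee_rot': array([-3.12227850e+00, -3.47688205e-01,  2.21597410e-05]), 'ft_force': array([ 0.41826938, -0.32582953,  0.81219424]), 'torque': array([ 0.00089458, -0.02083781, -0.07944543]), 'width': 85.41947707173281}
```

View pics/top0.png

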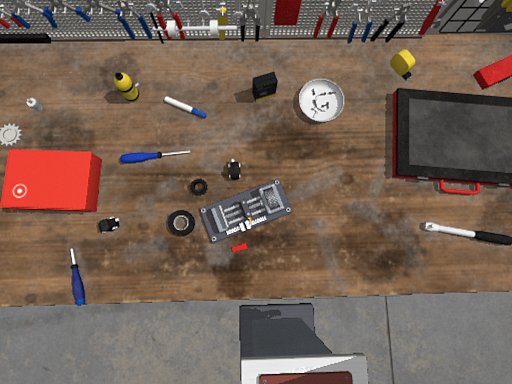

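View pics/side0.png

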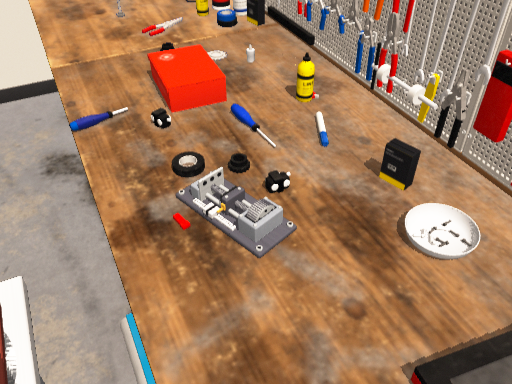

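Run:
```python
import cv2,numpy as np
a=cv2.imread('pics/top0.png')[170:255,190:300];b=cv2.imread('pics/side0.png')[160:260,170:300]
a=cv2.resize(a,None,fx=5.2,fy=5.2,interpolation=3)[:442];b=cv2.resize(b,None,fx=6,fy=6,interpolation=3)
cv2.imwrite('pics/a.png',a);cv2.imwrite('pics/b.png',b)
```

```text
(no output)
```

View pics/a.png

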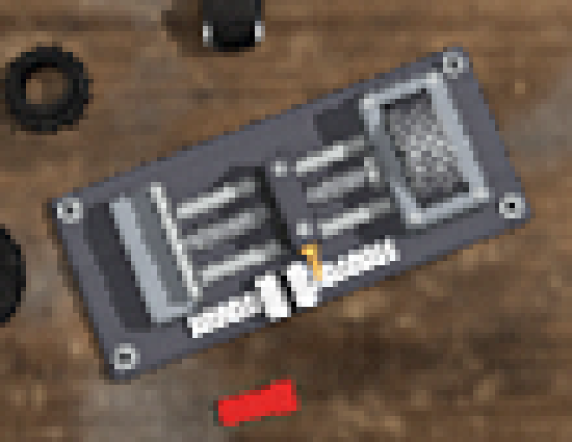

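View pics/b.png

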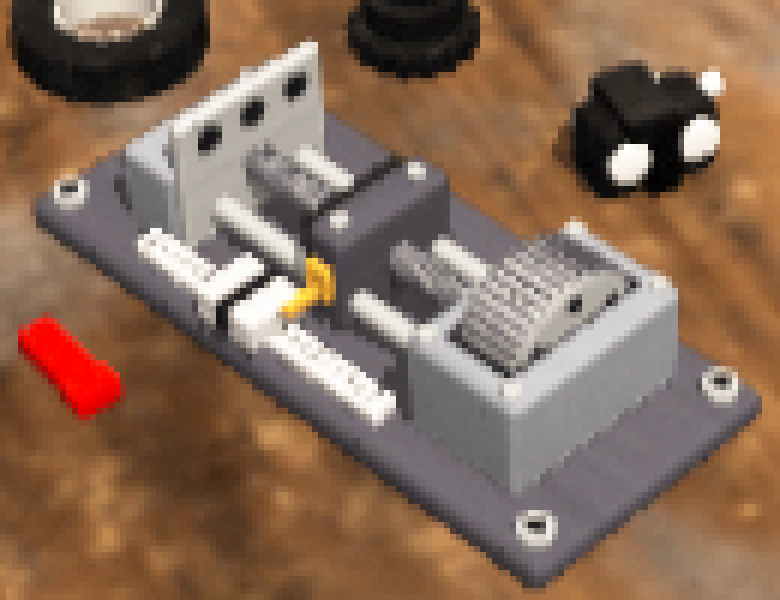

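```bash
cat >> h.py <<'E'
def T(p,st):
    x,y,a=st; c,s=np.cos(a),np.sin(a); p=np.array(p,float); return np.array([x+c*p[0]-s*p[1],y+s*p[0]+c*p[1],p[2]])
E
python3 - <<'E'
from h import *
from scipy.optimize import least_squares
ct=vision.read_camera('top');cs=vision.read_camera('side')
k=lambda u,v,z,o:np.array([u,v])/z+o
t=lambda u,v:k(u,v,5.2,[190,170]); s=lambda u,v:k(u,v,6,[170,160])
g=[(ct,t(68,209),'A'),(ct,t(124,357),'B'),(ct,t(511,206),'C'),(ct,t(453,63),'D'),(cs,s(70,190),'A'),(cs,s(535,525),'B2'),(cs,s(718,383),'D2')]
# screws at (+-sx,+-sy): A far-left, B near-left, C near-right, D far-right
def scr(n,sx,sy):
    return {'A':(sx,sy),'B':(-sx,sy),'C':(-sx,-sy),'D':(sx,-sy)}[n]
g=[(c,p,n) for c,p,n in g[:4]]+[(cs,s(70,190),'B'),(cs,s(535,525),'C'),(cs,s(718,383),'D')]
def f(q):
    r=[]
    for c,p,n in g:
        r+=list(proj(c,T([*scr(n,q[3],q[4]),14],q[:3]))-p)
    return np.array(r)
for gg in ['both','top']:
    if gg=='top': g=g[:4]
    o=least_squares(f,[520,135,.3,40,105]); print(gg,o.x.round(3),o.fun.round(1))
    st=o.x[:3]
    for nm,p in [('wtop',(0,-70,68)),('ptr',(-40,0,30.5)),('shoe',(0,0,51))]:
        w=T(p,st);print(nm,w.round(1),'top',((proj(ct,w)-[190,170])*5.2).round(),'side',((proj(cs,w)-[170,160])*6).round())
E
```

```text
both [5.27355e+02 1.36404e+02 3.50000e-01 3.94860e+01 1.05134e+02] [ 0.3 -0.3 -0.  -0.8 -0.3 -0.9 -0.3 -0.4 -0.8  0.2 -0.3  0.5 -0.3  0.5]
wtop [551.4  70.6  68. ] top [425. 137.] side [540. 262.]
ptr [489.8 122.7  30.5] top [320. 274.] side [280. 310.]
shoe [527.4 136.4  51. ] top [290. 194.] side [374. 195.]
top [5.25788e+02 1.36203e+02 3.46000e-01 4.01230e+01 1.05500e+02] [ 0.1  0.  -0.1  0.   0.1  0.  -0.1 -0. ]
wtop [549.5  70.4  68. ] top [426. 141.] side [535. 265.]
ptr [488.2 122.6  30.5] top [320. 278.] side [275. 312.]
shoe [525.8 136.2  51. ] top [291. 198.] side [369. 197.]
```

```bash
python3 -m pendant '0 .010 -.011 0 0 0 0;0 .018 -.020 0 0 0 0;0 .025 -.027 0 0 0 0;0 .025 -.027 0 0 0 0;0 .025 -.027 0 0 0 0;0 .025 -.027 0 0 0 0;0 .025 -.027 0 0 0 0;0 .025 -.027 0 0 0 0;0 .025 -.027 0 0 0 0;0 .025 -.027 0 0 0 0;0 .025 -.027 0 0 0 0;0 .025 -.027 0 0 0 0;0 .025 -.027 0 0 0 0;0 .025 -.027 0 0 0 0;0 .025 -.027 0 0 0 0;0 .025 -.027 0 0 0 0;0 .025 -.027 0 0 0 0;0 .025 -.027 0 0 0 0;0 .020 -.022 0 0 0 0;0 0 0 0 0 0 0'
```

```text
clock: 2.57
tool_pos: [475.5, -56.2, 253.9]
ee_rot: [-3.119, -0.359, -0.004]
ft_force: [0.2, 0.9, 0.7]
width: 0.1
```

```bash
python3 -m pendant '0 .0204 -.0213 0 0 0 0;0 .0204 -.0213 0 0 0 0;0 .0204 -.0213 0 0 0 0;0 .0204 -.0213 0 0 0 0;0 .0204 -.0213 0 0 0 0;0 0 0 .02 0 0 -.06;0 0 0 .03 0 0 -.06;0 0 0 .03 0 0 0;0 0 0 .03 0 0 0;0 0 0 .01 0 0 0;0 0 0 0 0 0 0;0 0 0 0 0 0 0'
python3 - <<'E'
from h import *
from scipy.spatial.transform import Rotation as R
s=monitor.get_state();M=R.from_rotvec(s['ee_rot']).as_matrix();print(s['clock'],s['tool_pos'],M.round(3),s['ft_force'])
st=(526.5,136.3,.348)
im=[]
for n in ['wrist','top','side']:
    c=vision.read_camera(n);a=c['image'][:,:,::-1].copy()
    tip=s['tool_pos']+M[:,2]*22
    for p,col in [(T((0,-70,68),st),(0,0,255)),(T((-40,0,30.5),st),(255,0,255)),(tip,(0,255,0))]:
        q=proj(c,p);print(n,q.round(1))
        if n!='wrist':cv2.circle(a,tuple(int(x) for x in q),1,col,-1)
    im.append(a)
t=cv2.resize(im[1][160:260,180:313],(400,300),interpolation=3);d=cv2.resize(im[2][150:260,170:317],(400,300),interpolation=3)
cv2.imwrite('pics/c.png',np.hstack([np.vstack([t,d]),cv2.resize(im[0],(400,300))[:, :].copy() if 0 else np.vstack([cv2.resize(im[0],(400,300)),np.zeros((300,400,3),np.uint8)])]))
cv2.imwrite('pics/w.png',im[0])
E
```

```text
clock: 3.57
tool_pos: [549.7, 64.0, 134.2]
ee_rot: [-3.096, -0.534, -0.0]
ft_force: [0.3, -0.3, 1.6]
width: -0.2
3.5667 [549.72717686  64.02481393 134.15073955] [[ 0.942  0.335  0.   ]
 [ 0.335 -0.942  0.   ]
 [ 0.    -0.    -1.   ]] [ 0.25731989 -0.27122179  1.626866  ]
wrist [244.9 214.2]
wrist [156.  245.8]
wrist [254.1 252.3]
top [271.8 196.8]
top [251.5 223.1]
top [275.9 193.9]
side [259.6 203.9]
side [216.2 211.8]
side [261.  186.6]
```

View pics/c.png

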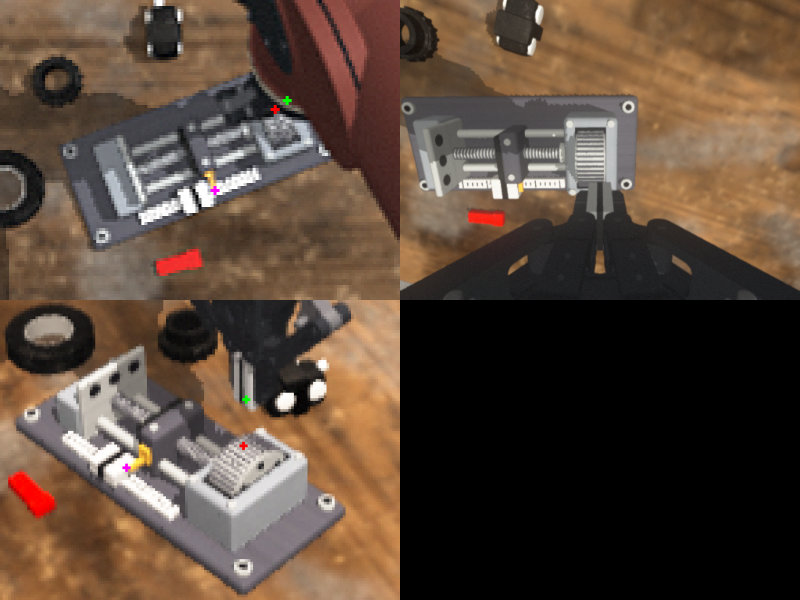

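```bash
python3 -c "
import cv2;a=cv2.imread('pics/w.png')[115:255,0:310];cv2.imwrite('pics/w2.png',cv2.resize(a,None,fx=2.5,fy=2.5,interpolation=2))"
```

```text
(no output)
```

View pics/w2.png

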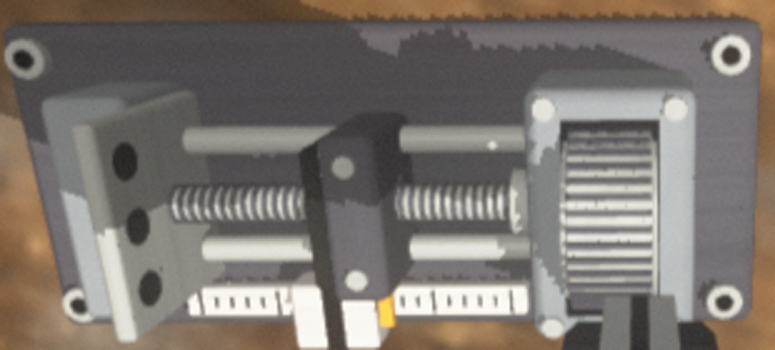

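Run:
```python
from h import *
from scipy.optimize import least_squares
c=vision.read_camera('wrist')
k=lambda u,v:np.array([u,v])/2.5+[0,115]
g=[(k(25,58),(40,105)),(k(76,302),(-40,105)),(k(731,54),(40,-105)),(k(725,301),(-40,-105))]
f=lambda q:np.concatenate([proj(c,T([*p,14],q))-o for o,p in g])
o=least_squares(f,[526,136,.35]);print(o.x.round(3),o.fun.round(1)); st=o.x
print('wtop',T((0,-70,68),st).round(1))
for p in [(0,-70,68),(-40,0,30.5),(0,0,51)]: print(((proj(c,T(p,st))-[0,115])*2.5).round())
def inv(w): 
    a=st[2]; d=w[:2]-st[:2]; return np.array([np.cos(a)*d[0]+np.sin(a)*d[1],-np.sin(a)*d[0]+np.cos(a)*d[1]])
for n,u,v,z in [('ptr',387,312,30.5),('groove',336,335,28),('gaugeR',382,333,28),('gaugeL',295,320,28),('hsL',543,109,51),('hsR',675,109,51)]:
    print(n,inv(ray(c,*k(u,v),z)).round(1))
print(f([526.5,136.3,.348]).round(1))
```

```text
[5.27772e+02 1.37848e+02 3.43000e-01] [ 0.4 -0.6  1.8  0.  -0.8  0.3 -1.3 -0.3]
wtop [551.3  71.9  68. ]
[607. 245.]
[386. 324.]
[349. 223.]
ptr [-36.   -0.7]
groove [-45.   16.8]
gaugeR [-44.4   2.4]
gaugeL [-39.8  29. ]
hsL [ 31.  -53.3]
hsR [ 30.9 -87.3]
[2.2 2.4 3.8 2.4 0.3 2.  0.1 1.1]
```

```bash
python3 -m pendant '0 -.0063 -.0064 .010 0 0 0;0 0 0 .018 0 0 0;0 0 0 .011 0 0 0;0 0 0 0 0 0 0;0 0 0 0 0 0 0';python3 -m pendant '0 0 0 .002 0 0 0;0 0 0 0 0 0 0;0 0 0 0 0 0 0';python3 -m pendant '0 0 0 .002 0 0 0;0 0 0 0 0 0 0;0 0 0 0 0 0 0';python3 -m pendant '0 0 0 .001 0 0 0;0 0 0 0 0 0 0;0 0 0 0 0 0 0'
```

```text
clock: 4.18
tool_pos: [541.4, 67.7, 94.6]
ee_rot: [-3.096, -0.534, 0.001]
ft_force: [-0.2, 0.9, 0.0]
width: -0.1
clock: 4.43
tool_pos: [541.8, 67.9, 92.9]
ee_rot: [3.096, 0.534, 0.001]
ft_force: [-0.3, -0.7, 0.4]
width: 0.1
clock: 4.68
tool_pos: [541.3, 67.8, 90.3]
ee_rot: [-3.096, -0.534, 0.0]
ft_force: [0.4, 0.5, -0.2]
width: 0.0
clock: 4.93
tool_pos: [541.7, 68.0, 90.0]
ee_rot: [3.096, 0.534, 0.001]
ft_force: [-0.7, -0.7, 5.9]
width: 0.2
```

```bash
python3 -m pendant '0 0 0 .0006 0 0 0;0 0 0 0 0 0 0;0 .003 0 0 0 0 0;0 .003 0 0 0 0 0';python3 -m pendant '0 .003 0 0 0 0 0;0 .003 0 0 0 0 0;0 .003 0 0 0 0 0;0 .003 0 0 0 0 0;0 0 0 0 0 0 0'; python3 -m pendant '0 0 0 -.006 0 0 0;0 0 0 0 0 0 0';python3 - <<'E'
from h import *
c=snap('wrist','w3.png');cv2.imwrite('pics/w3c.png',cv2.resize(c['image'][130:330,60:310,::-1],None,fx=3,fy=3,interpolation=2))
E
```

```text
clock: 5.27
tool_pos: [547.9, 70.2, 90.0]
ee_rot: [3.096, 0.534, 0.003]
ft_force: [-1.6, 0.3, 8.9]
width: -0.0
clock: 5.68
tool_pos: [559.6, 74.5, 89.8]
ee_rot: [-3.096, -0.534, -0.004]
ft_force: [2.3, 0.3, 6.4]
width: -0.2
clock: 5.85
tool_pos: [558.7, 74.1, 95.7]
ee_rot: [-3.096, -0.534, -0.002]
ft_force: [1.3, 0.1, 0.0]
width: 0.1
```

View pics/w3c.png

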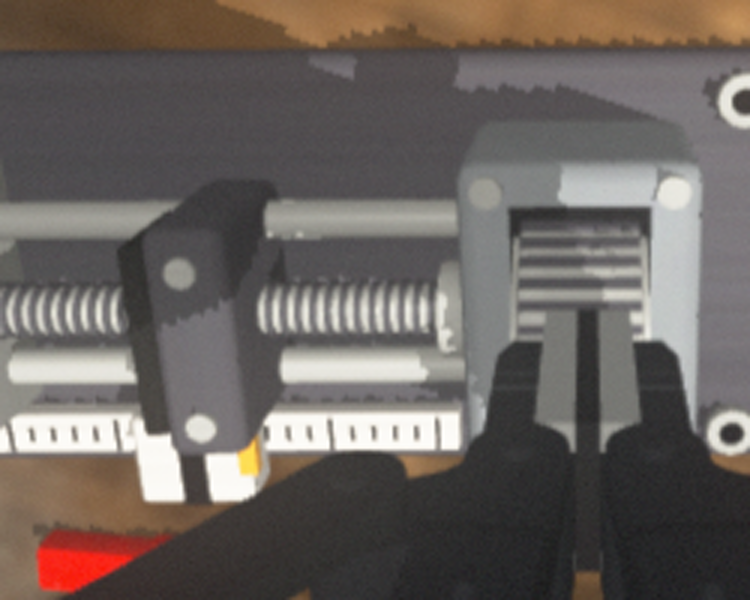

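```bash
cat > meas.py <<'E'
from h import *
import sys
st=(527.4,137.1,.345)
c=snap('wrist',sys.argv[1]);im=c['image'];h=cv2.cvtColor(im,cv2.COLOR_RGB2HSV)
def inv(w):
    a=st[2]; d=w[:2]-st[:2]; return np.array([np.cos(a)*d[0]+np.sin(a)*d[1],-np.sin(a)*d[0]+np.cos(a)*d[1]])
m=cv2.inRange(h,(12,140,120),(30,255,255));n,l,s,ce=cv2.connectedComponentsWithStats(m)
u0,v0=proj(c,T((-40,8,29),st));print('exp',u0.round(),v0.round())
b=[i for i in range(1,n) if s[i,4]>10 and np.hypot(*(ce[i]-[u0,v0]))<60]
for i in b: print('ptr',s[i],inv(ray(c,*ce[i],30.5)).round(2))
g=im.mean(2)
for x in (-46,-44,-42):
    ys=np.arange(2,31,.25); P=np.array([proj(c,T((x,y,28),st)) for y in ys],np.float32)
    val=cv2.remap(g.astype(np.float32),P[:,:1].copy(),P[:,1:].copy(),1).ravel()
    k=(val<110)&(ys>9)&(ys<24); print(x,'groove',ys[k].min() if k.any() else None,ys[k].max() if k.any() else None, ' '.join(str(int(q)) for q in val[::4]))
E
python3 meas.py w4.png
python3 -m pendant '0 -.009 0 0 0 0 0;0 -.009 0 0 0 0 0;0 0 0 .003 0 0 0;0 0 0 .003 0 0 0;0 0 0 0 0 0 0'; python3 -m pendant '0 .003 0 0 0 0 0;0 .003 0 0 0 0 0;0 .003 0 0 0 0 0;0 .003 0 0 0 0 0;0 .003 0 0 0 0 0;0 .003 0 0 0 0 0;0 0 0 0 0 0 0'; python3 -m pendant '0 0 0 -.006 0 0 0;0 0 0 0 0 0 0';python3 meas.py w5.png
```

```text
exp 137.0 286.0
ptr [139 276   7  12  60] [-36.45   3.66]
-46 groove 15.25 20.0 65 111 168 239 249 249 249 249 249 249 249 249 247 121 65 65 62 65 89 214 249 249 249 249 249 249 249 240 152
-44 groove 15.25 20.0 122 169 196 241 247 248 248 248 248 248 248 248 231 123 67 64 66 66 100 221 248 248 248 248 248 247 248 239 148
-42 groove 15.25 20.0 163 172 192 211 214 221 243 248 248 248 248 248 242 120 66 64 66 65 94 237 247 247 247 247 247 247 247 240 153
clock: 6.37
tool_pos: [542.1, 67.9, 89.9]
ee_rot: [3.095, 0.534, 0.003]
ft_force: [-0.9, -0.7, 9.4]
width: 0.0
clock: 6.95
tool_pos: [559.9, 74.2, 89.7]
ee_rot: [3.096, 0.534, 0.005]
ft_force: [1.7, -0.2, 8.1]
width: 0.1
clock: 7.12
tool_pos: [558.6, 74.0, 95.5]
ee_rot: [3.096, 0.534, 0.001]
ft_force: [-0.0, -0.1, 0.7]
width: 0.3
exp 138.0 286.0
ptr [133 276   7  12  57] [-36.35   7.79]
-46 groove 15.25 20.0 66 105 164 240 249 249 249 249 249 249 249 249 246 119 64 61 63 62 92 232 249 249 249 249 249 249 249 242 150
-44 groove 15.25 20.0 125 167 190 239 247 248 248 248 248 248 248 248 235 123 65 62 63 64 91 214 247 248 248 248 248 248 248 238 143
-42 groove 15.25 20.0 165 172 194 243 247 230 213 213 215 219 243 248 232 113 65 62 63 63 92 236 247 248 247 247 247 247 247 241 150
```

```bash
for i in 1; do :; done
python3 -m pendant '0 -.009 0 0 0 0 0;0 -.009 0 0 0 0 0;0 0 0 .003 0 0 0;0 0 0 .003 0 0 0;0 0 0 0 0 0 0'; python3 -m pendant '0 .003 0 0 0 0 0;0 .003 0 0 0 0 0;0 .003 0 0 0 0 0;0 .003 0 0 0 0 0;0 .003 0 0 0 0 0;0 .003 0 0 0 0 0;0 0 0 0 0 0 0'; python3 -m pendant '0 0 0 -.006 0 0 0;0 0 0 0 0 0 0';python3 meas.py w6.png | grep ptr
python3 -m pendant '0 -.009 0 0 0 0 0;0 -.009 0 0 0 0 0;0 0 0 .003 0 0 0;0 0 0 .003 0 0 0;0 0 0 0 0 0 0'; python3 -m pendant '0 .003 0 0 0 0 0;0 .003 0 0 0 0 0;0 .003 0 0 0 0 0;0 .003 0 0 0 0 0;0 .003 0 0 0 0 0;0 0 0 0 0 0 0'; python3 -m pendant '0 0 0 -.006 0 0 0;0 0 0 0 0 0 0';python3 meas.py w7.png
python3 -c "
import cv2;a=cv2.imread('pics/w7.png')[250:310,90:190];cv2.imwrite('pics/w7c.png',cv2.resize(a,None,fx=6,fy=6,interpolation=2))"
```

```text
clock: 7.58
tool_pos: [542.1, 67.8, 89.8]
ee_rot: [3.095, 0.534, 0.003]
ft_force: [-1.8, -0.4, 9.1]
width: 0.2
clock: 8.17
tool_pos: [559.8, 74.3, 89.7]
ee_rot: [3.096, 0.534, 0.005]
ft_force: [1.6, 0.2, 8.6]
width: -0.1
clock: 8.33
tool_pos: [558.6, 74.0, 95.4]
ee_rot: [3.096, 0.534, 0.001]
ft_force: [0.7, 0.8, -0.8]
width: -0.2
ptr [126 275   8  14  72] [-36.41  12.12]
clock: 8.8
tool_pos: [542.1, 67.8, 89.8]
ee_rot: [3.095, 0.534, 0.003]
ft_force: [-1.4, -0.3, 9.0]
width: -0.2
clock: 9.3
tool_pos: [557.1, 73.3, 90.0]
ee_rot: [3.096, 0.534, 0.005]
ft_force: [-0.0, -0.4, 11.0]
width: 0.0
clock: 9.47
tool_pos: [555.8, 73.0, 95.4]
ee_rot: [3.096, 0.534, 0.001]
ft_force: [-0.0, 0.4, -0.1]
width: -0.2
exp 137.0 282.0
ptr [120 271   8  14  82] [-36.38  15.59]
-46 groove 15.25 20.0 87 120 191 244 248 249 249 249 249 249 249 249 233 121 69 64 66 68 100 226 248 248 248 248 248 248 248 240 149
-44 groove 15.25 20.0 136 168 192 241 247 248 248 248 248 248 248 247 242 121 70 67 67 68 95 234 247 247 247 247 247 247 247 239 151
-42 groove 19.5 20.0 167 173 185 238 247 248 248 248 247 248 247 248 239 173 168 167 168 135 92 208 246 246 247 246 246 246 246 237 143
```

View pics/w7c.png

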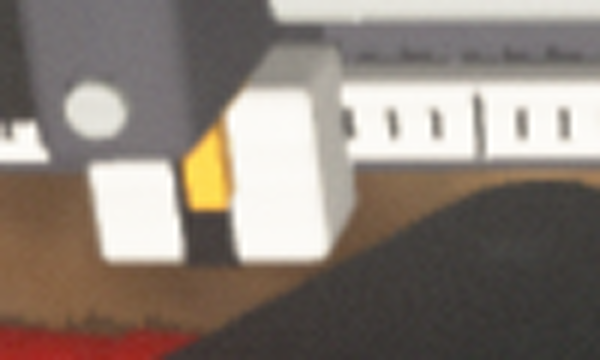

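Run:
```python
from h import *
c=vision.read_camera('wrist');E=np.array(c['extrinsics']);o=-E[:3,:3].T@E[:3,3]
a=.345;st=(527.4,137.1);f=lambda d:np.array([np.cos(a)*d[0]+np.sin(a)*d[1],-np.sin(a)*d[0]+np.cos(a)*d[1]]).round(1)
print('cam stand',f((o-[*st,0])[:2]),o[2],'tcp',f((monitor.get_state()['tool_pos']-[*st,0])[:2]),'axis',f(E[2,:2]),E[2,2])
```

```text
cam stand [ 79.5 -70.9] 214.06760145935456 tcp [  4.5 -70. ] axis [-0.3  0. ] -0.9566976528925721
```

```bash
python3 -m pendant '0 0 0 -.02 0 0 0;0 0 0 -.02 0 0 0;0 -.02 -.022 0 0 0 0;0 -.02 -.022 0 0 0 0;0 -.02 -.022 0 0 0 0;0 -.02 -.021 0 0 0 0;0 0 0 0 0 0 0;0 0 0 0 0 0 0;0 0 0 0 0 0 0';python3 meas.py w8.png;python3 - <<'E'
from h import *
c=vision.read_camera('wrist');u,v=proj(c,[527.4-40*.94-.338*17,137.1-40*.338+.94*17,28]).astype(int);print(u,v)
a=c['image'][max(v-40,0):v+40,max(u-50,0):u+50,::-1];cv2.imwrite('pics/w8c.png',cv2.resize(a,None,fx=7,fy=7,interpolation=2))
E
```

```text
clock: 10.32
tool_pos: [451.3, 127.6, 134.8]
ee_rot: [3.095, 0.534, 0.001]
ft_force: [-0.7, 0.3, -0.7]
width: 0.1
exp 267.0 151.0
ptr [249 133  14  21 124] [-32.37  16.2 ]
-46 groove 16.0 20.5 108 108 108 151 236 251 251 251 251 251 251 251 251 220 108 81 79 80 87 182 248 250 250 250 250 250 250 249 236
-44 groove 16.0 20.5 125 126 124 161 236 250 250 250 250 250 250 250 250 218 105 80 80 79 87 184 248 249 249 249 249 249 249 248 235
-42 groove 16.25 20.5 155 154 156 186 244 250 250 250 250 250 250 249 249 219 116 93 85 81 89 184 247 249 249 249 249 249 249 249 234
253 151
```

View pics/w8c.png

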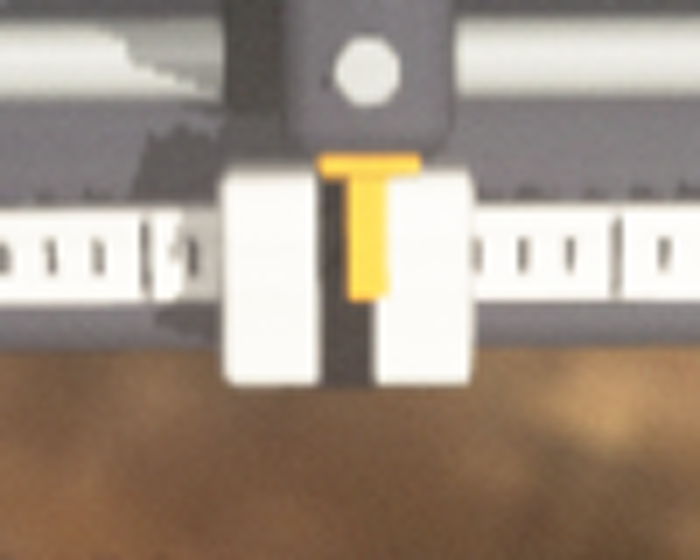

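```bash
python3 -m pendant '0 .02 .022 0 0 0 0;0 .02 .022 0 0 0 0;0 .02 .022 0 0 0 0;0 .02 .021 0 0 0 0;0 -.0125 0 0 0 0 0;0 0 0 .02 0 0 0;0 0 0 .015 0 0 0;0 0 0 .005 0 0 0;0 0 0 0 0 0 0;0 0 0 0 0 0 0'; python3 -m pendant '0 0 0 .003 0 0 0;0 0 0 .003 0 0 0;0 0 0 0 0 0 0'; python3 -m pendant '0 .003 0 0 0 0 0;0 .003 0 0 0 0 0;0 .003 0 0 0 0 0;0 .002 0 0 0 0 0;0 0 0 0 0 0 0'; python3 -m pendant '0 0 0 -.006 0 0 0;0 0 0 -.02 0 0 0;0 0 0 -.02 0 0 0;0 -.02 -.022 0 0 0 0;0 -.02 -.022 0 0 0 0;0 -.02 -.022 0 0 0 0;0 -.02 -.021 0 0 0 0;0 0 0 0 0 0 0;0 0 0 0 0 0 0;0 0 0 0 0 0 0';python3 - <<'E'
from h import *
c=vision.read_camera('wrist');u,v=proj(c,[527.4-40*.94-.338*17,137.1-40*.338+.94*17,28]).astype(int);print(u,v)
a=c['image'][max(v-40,0):v+40,max(u-50,0):u+50,::-1];cv2.imwrite('pics/w9c.png',cv2.resize(a,None,fx=7,fy=7,interpolation=2))
E
```

```text
clock: 11.25
tool_pos: [544.0, 68.6, 94.8]
ee_rot: [-3.095, -0.534, 0.001]
ft_force: [0.0, -0.4, -0.2]
width: 0.1
clock: 11.5
tool_pos: [545.0, 69.0, 90.1]
ee_rot: [3.096, 0.534, 0.005]
ft_force: [0.7, -0.1, 3.1]
width: 0.0
clock: 11.92
tool_pos: [555.4, 72.8, 90.1]
ee_rot: [3.096, 0.534, 0.004]
ft_force: [0.4, 0.5, 6.3]
width: 0.2
clock: 12.75
tool_pos: [450.1, 127.2, 135.3]
ee_rot: [3.095, 0.534, 0.002]
ft_force: [-0.1, 0.0, 0.6]
width: -0.3
253 149
```

View pics/w9c.png

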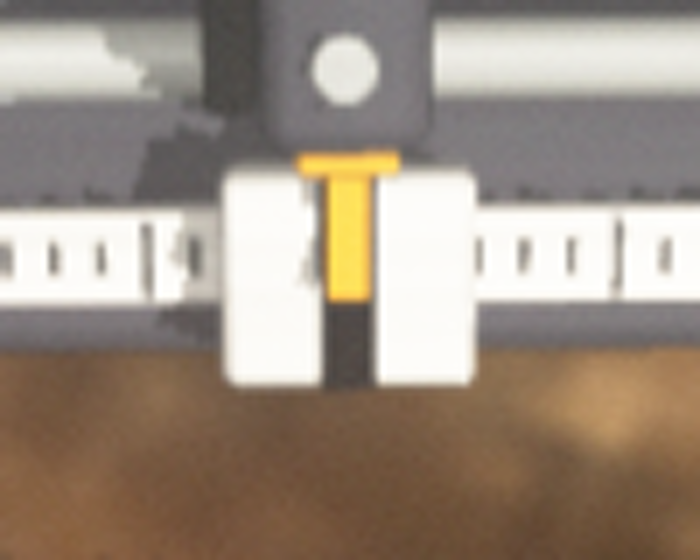

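The pointer (columns 327–371) is centred in the groove (columns 322–376), seen from straight above. The arm is clear, so I'm handing the job in.

```bash
python3 -c "
from cell import job;print(job.job_done())"
```

```text
the job is handed in; nothing more can be done
None
```

The brass pointer now stands over the dark groove, and I handed the job in with the robot touching nothing.

- **Strokes:** I rolled the wheel with the shut fingertips pressing on its top at about 3–11 N. It took four strokes of 15–18 mm away from the robot and a last one of 11 mm.
- **Final position:** A wrist view from straight above before the last stroke showed the pointer 2.1 mm short of the groove's middle. The same view afterwards showed both centres at pixel column 349, so they agree to a few tenths of a mm. The pointer never went past the groove.
- **Disagreement:** The first slanted wrist views put the pointer up to about 1 mm off, because the pointer sits above the gauge block. I used the straight-down view instead.
- **Limits and loose parts:** About 13 s of the 64 s was used, and the forces read stayed under about 11 N. I did not go near the loose parts, but I took no final picture of them.

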